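Set the clearance of the swing-arm press

ROBOT

A 7-joint arm with a two-finger parallel gripper is mounted at the origin on a cart in front of the work surface, level with it; the furniture and walls round the work are solid. World frame = base frame: x ahead of the robot, y to its left, z up, the work surface at z = 0. Lengths are in m, angles in rad, forces in N, time in s.
With the tool pointing down it reaches from about 0.4 to 0.875 m from the base axis. Payload 19.3 kg.
Tool frame: the origin (TCP) lies at the very end of the fingers, on their centre line; the grasp point (between the pads) lies 19 mm behind it; z points along the fingers, y is the direction in which the jaws open and shut (so a half turn about z gives the same grasp; the last joint's range is limited). The gripper opens to 85 mm and grips with 20 to 120 N. Pads are 22 mm wide; open, the fingers measure 114 mm over their backs; the gripper's body (76 mm by 85 mm) begins 54 mm behind the grasp point. The pads swing forward as they close: fully open they stand 13 mm farther back than shut.
Start: joints at [1.268, 0.521, -0.036, 1.599, 0.021, 1.021, -0.113], TCP at [0.144, -0.608, 0.231] pointing down, gripper open.
Joint ranges: [-2.91, 2.91], [-0.3, 2.13], [-1.5, 1.42], [0.17, 2.43], [-1.26, 4.41], [0.16, 1.93], [-2.52, 2.52]. Speed limits (rad/s): [1.89, 1.89, 2.39, 2.39, 3.01, 3.01, 3.01].

INTERFACE

Orientations are given as [roll, pitch, yaw] about the fixed x, y, z axes, in that order (R = Rz(yaw) Ry(pitch) Rx(roll)).
In Python, from workcell import bot, grab_frame, calibration, workorder gives the robot as it stands.
- The arm moves only by the tool move_arm, never from a script. Its arguments are lists of equal length, an entry for each row: "jaw": the closure in counts, from 0 (fully open) to 255 (shut); "dp": the shift along the tool's x, y, z in units of 800 mm (1.0 is 800 mm), a list of three; "rotation": the turn, a rotation vector about the tool's x, y, z in units of pi rad (1.0 is pi rad), a list of three. In form: {"jaw": [jaw, ...], "dp": [[dx, dy, dz], ...], "rotation": [[rx, ry, rz], ...]}. A call has 1 to 10 rows; each row shifts and turns the commanded pose from where the row before left it, along the tool's axes as they then stand; what a row does not reach is not made up. A row lasts 1/8 s, in which the tool goes at most 62.5 mm and 10.7 degrees, less where a joint would pass 70% of its speed; a pose out of reach is approached as far as the arm can. A call with a number of a shift or a turn outside -1 to 1 is refused whole. A call with a gripper value outside its range is refused whole. The fingers move at their own pace and stop on an object; "squeeze" is the grip in N (left out, the last holds). Time passes only in rows, so rows that do not move let the fingers close. It gives the time, the measured TCP pose, the force and the opening at its end, in the units of the state.
- bot.observe(): the state, without advancing time (a new reading comes with each control period).
- grab_frame(name): name is "scene" or "top" or "wrist"; returns the picture (420x560x3 uint8, blue, green, red); there is no depth.
- calibration(name): a dict with "camera_matrix" (3x3 intrinsics, pixels), "T" (4x4, takes a point from camera to world coordinates). Camera axes: x right, y down, z forward; pixel columns grow to the right and rows downward; lengths in m; the calibration is good to about 2 mm. A picture is of the moment at which its call begins: read the wrist's pose just before it. calibration takes no time and is no camera call; for the wrist camera it gives the pose at the moment of the call.
- workorder.job_done(): hands the job in, once; it reports no verdict.
The state is a dict: "clock": time; "qpos": joint angles; "qd": joint speeds; "joint_efforts": joint torques, N m; "position": TCP position; "tool_rot": TCP orientation; "force": force on the tool from outside, world axes, zero at the start; "moment": the same for the moment, N m; "grip_width": finger opening in m.
Only numpy, scipy, OpenCV 4.12 (cv2) and the standard library are available. Lean on these libraries where they do the work, as an engineer would, in place of code of your own. Each camera call takes 0.05 s, during which the arm holds its last target. There are 200 camera calls.

TASK

In the small bench press, lay the loose metal pressure disc flat and centred on the wooden disc that is already on the anvil, let go of it, then swing the press arm clockwise as far as it goes so that the screw is over the stack. Turn the brass thumbscrew clockwise until it seats firmly with its foot on the disc, then back it off a quarter turn and finish still holding the thumbscrew there in the gripper. Keep the stack centred and leave the other things on the bench where they are.

Things in the scene. Friction and masses are not known exactly. Their poses are not given: they have to be found in the camera images.
- press: fixed press, grey base plate 170 x 110 x 14 mm. Origin: at bench level under the anvil's axis. x of the press points from the anvil to its pivot post (90 mm away, roughly away from the robot); the plate reaches from -55 to +115 mm in x and +-55 mm in y. z up
- anvil_top (a point): centre of the top face of the anvil, a round steel pad 54 mm in diameter, 22 mm above the bench; axes as press
- wood_blank: dark wooden disc 54 mm in diameter, 10 mm thick, lying loose and centred on the anvil from the start. Origin: centre of its underside, z up
- pressure_disc: loose aluminium disc 54 mm in diameter, 12 mm thick, 80 g, a fine ring on its top face; starts flat on the bench to the left of the press. Origin: centre of its underside, z up. Laid on the wooden disc its underside is 32 mm and its top 44 mm above the bench
- bar_pivot (a point): point on the vertical pivot axis of the swing arm, at mid-height of the arm (68 mm above the bench)
- bar_swing (a joint): swing of the press arm about its vertical post (rad). 0: home against its stop, pointing along -x of the press, the screw exactly over the anvil; larger: swung counter-clockwise seen from above, out to the right (pi/2: along -y of the press). Starts at 1.3 to 1.6. Steel bar 18 mm wide, 16 mm thick (60 to 76 mm above the bench), 150 mm long from the pivot. Stays where left (friction 0.15 N m)
- bar_end (a point): point in the middle of the bar near its free end, 140 mm from the pivot, mid-height (68 mm above the bench). Its -x axis points along the arm away from the pivot; its -y axis is square to the arm, the way the end moves as the arm opens
- thumbscrew: brass thumbscrew on the arm, 90 mm from the pivot: an upright flat wing 40 mm long (its x axis), 10 mm thick (its y axis), 19 mm high (80 to 99.5 mm above the bench), turning about vertical z; it keeps its height. Pinch it from above across the 10 mm, tips not lower than 79 mm above the bench. Origin: on the axis at the arm's top face (76.5 mm above the bench)
- screw_grip (a point): centre of the wing on the screw's axis, 91 mm above the bench; axes as thumbscrew
- screw_turn (a joint): turn of the thumbscrew (rad), growing clockwise seen from above; 0: fully up, 3.0: seated against its hard stop. Starts between 0.4 and 1.8. Each rad lowers the foot by 1.9 mm. A quarter turn is 1.57 rad, so a quarter turn off the seat reads 1.43. Friction 0.06 N m; it stays where it is left
- foot: round steel foot, 22 mm in diameter, under the arm on the screw's axis; origin: centre of its underside. It clears the laid stack by 2 mm or more at the start and presses lightly on it when the screw is seated
- shellac_jar: bystander: cream open jar 58 mm across, 72 mm tall, near the bench's front edge; origin: centre of its underside
- tape_roll: bystander: small roll of tape 48 mm across, 20 mm high, lying flat near the right front of the press; origin: centre of its underside
- bone_blank: bystander: bone strip 75 x 25 x 8 mm lying flat; origin: centre of its underside
Not all that is in view belongs to the job. Of the things like the wood_blank, leave any that is blue, orange or pink; of the rest the smaller one is meant.

How it is judged:
On the way, in this order (a step that is already met when the one before it is completed fails the run):
1. the pressure disc lies flat and centred on the wooden disc, released (horizontal distance between each of pressure_disc, wood_blank and anvil_top below 0.007 m and z of pressure_disc in the frame of anvil_top between 0.008 and 0.012 m and angle between each of pressure_disc, wood_blank's own z axis and vertical below 0.06 rad and contact force between the fingers and pressure_disc below 0.1 N and linear speed of pressure_disc below 0.02 m/s), for 0.2 s.
2. the arm is swung home over the stack (value of joint bar_swing below 0.05 rad and horizontal distance between each of pressure_disc, wood_blank and anvil_top below 0.007 m and z of pressure_disc in the frame of anvil_top between 0.008 and 0.012 m and angle between each of pressure_disc, wood_blank's own z axis and vertical below 0.06 rad), for 0.2 s.
3. the thumbscrew is seated with its foot on the disc (value of joint screw_turn above 2.9 rad and contact force between foot and pressure_disc above 0.3 N and value of joint bar_swing below 0.05 rad), for 0.1 s.
At the end, for the whole second after the job is handed in: After having been seated, the thumbscrew stands a quarter turn off its seat (1.57 rad, within about 0.27) and is still, the fingers grip it with more than 2 N, the arm is home within 0.05 rad, and both discs lie flat in their stack within 7 mm of the anvil's axis (all of step 2 and value of joint screw_turn between 1.15 and 1.7 rad and velocity of joint screw_turn between -0.05 and 0.05 rad/s and contact force between the fingers and thumbscrew above 2 N and contact force between the fingers and pressure_disc below 0.1 N); the arm keeps its last pose, push and grip.
It fails at once if the shellac jar was moved by more than 25 mm (distance of shellac_jar from where it was at the start of the episode above 0.025 m).
It fails at once if the small tape roll was moved by more than 25 mm (distance of tape_roll from where it was at the start of the episode above 0.025 m).
It fails at once if the bone blank was moved by more than 25 mm (distance of bone_blank from where it was at the start of the episode above 0.025 m).
It also fails if it takes over 72 s, if anything falls off the work surface, if the arm or the gripper's body presses on something with over 40 N, if the wrist force passes 120 N, or if a joint passes its speed limit or range.

## Working session

There is one attempt and no reset: what is moved stays moved. The work goes in short steps, Python scripts to look and compute and a tool call to move; the robot and the scene stay as the last step left them, time stands still between calls to the robot, and variables do not carry over. Pictures are saved under pics/ and viewed, about 8 in all and at most 12, crops included, and the job is handed in when it is done.

Besides the shell and the picture viewer there is one more tool, called after "Emit:" as a command line: name --argument value ..., lists and objects as JSON in quotes. move_arm: Moves the arm, as the interface text tells. Shifts and turns lie within -1 to 1; 1 stands for 800 mm of shift or pi rad of turn. Its arguments: {"type":"object","properties":{"jaw":{"type":"array","items":{"type":"number"}},"dp":{"type":"array","items":{"type":"array","items":{"type":"number","minimum":-1,"maximum":1}}},"rotation":{"type":"array","items":{"type":"array","items":{"type":"number","minimum":-1,"maximum":1}}},"squeeze":{"type":"number"}},"required":["jaw","dp","rotation"]}

```bash
mkdir -p pics; ls; cat > h.py <<'E'
import numpy as np, cv2
from workcell import bot, grab_frame, calibration, workorder
from scipy.spatial.transform import Rotation as R
def ray(name,u,v,z,cal=None):
    c=cal or calibration(name); K=np.array(c["camera_matrix"]);T=np.array(c["T"])
    d=T[:3,:3]@np.linalg.solve(K,[u,v,1]); o=T[:3,3]
    return (o+d*(z-o[2])/d[2]).round(4)
def proj(name,p,cal=None):
    c=cal or calibration(name); K=np.array(c["camera_matrix"]);T=np.array(c["T"])
    q=K@(T[:3,:3].T@(np.array(p)-T[:3,3])); return (q[:2]/q[2]).round(1)
def st():
    s=bot.observe(); print({k:np.round(s[k],3).tolist() for k in("clock","position","tool_rot","force","grip_width","qpos")}); return s
E
python3 - <<'E'
from h import *
st()
for n in("top","scene"):
    c=calibration(n); print(n,np.round(c["T"],3).tolist(),np.round(c["camera_matrix"],1).tolist())
    cv2.imwrite(f"pics/{n}0.png",grab_frame(n))
E
```

```text
pics
{'clock': 0.0, 'position': [0.144, -0.608, 0.231], 'tool_rot': [-3.14, 0.0, 0.233], 'force': [-0.365, -0.009, 0.582], 'grip_width': 0.085, 'qpos': [1.268, 0.522, -0.036, 1.6, 0.021, 1.021, -0.113]}
top [[0.019, -0.983, 0.181, 0.331], [-1.0, -0.014, 0.028, 0.133], [-0.025, -0.181, -0.983, 1.125], [0.0, 0.0, 0.0, 1.0]] [[480.0, 0.0, 275.1], [0.0, 480.0, 212.8], [0.0, 0.0, 1.0]]
scene [[-0.505, -0.448, 0.738, -0.195], [-0.863, 0.241, -0.444, 0.594], [0.021, -0.861, -0.509, 0.594], [0.0, 0.0, 0.0, 1.0]] [[507.3, 0.0, 272.7], [0.0, 507.3, 220.1], [0.0, 0.0, 1.0]]
```

View pics/top0.png

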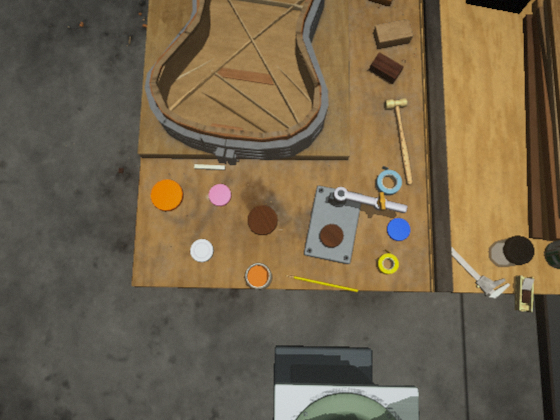

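View pics/scene0.png

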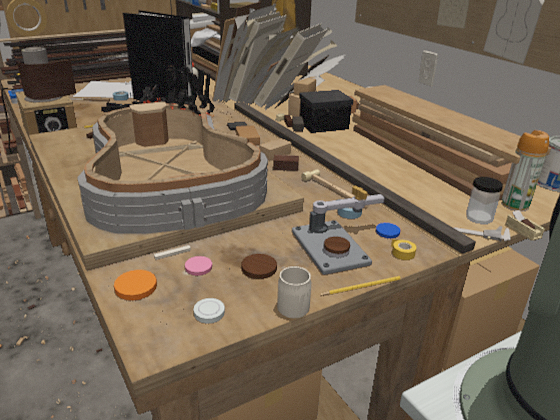

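The candidates for the wooden disc in the top view are dark (331,236) on the anvil, a larger dark one at (262,220), orange (167,195), pink (219,195) and blue (398,229). The right one is the smaller dark disc on the anvil. The pressure disc is the silver one at (202,250), with a ring on its face. The press post is at about (340,194) and the arm points right to (405,208), with an orange-brown wing at (382,202). The jar is at (258,276), with tape rolls at (388,264) yellow and (389,181) blue. I'll check the choice in a close crop.

```bash
python3 - <<'E'
from h import *
im=cv2.imread("pics/top0.png")
a=cv2.resize(im[165:290,290:430],None,fx=4,fy=4,interpolation=cv2.INTER_CUBIC)
b=cv2.resize(im[225:275,175:230],None,fx=4,fy=4,interpolation=cv2.INTER_CUBIC)
c=np.zeros((500,800,3),np.uint8);c[:,:560]=a;c[:200,570:790]=b
cv2.imwrite("pics/crop1.png",c)
print("disc",ray("top",202,250,.012),"wood",ray("top",331,236,.032),"post",ray("top",340,193,.08),"wing",ray("top",382,202,.095),"jar",ray("top",258,276,.072))
print("tape",ray("top",388,264,.02))
for k,(x0,y0,x1,y1,z) in {"disc":(185,235,220,266,.012),"wood":(315,220,348,252,.032)}.items(): 
    g=im[y0:y1,x0:x1].astype(int); m=(g.min(2)>140) if k=="disc" else (g.max(2)<90)
    n,l,s,ce=cv2.connectedComponentsWithStats(m.astype(np.uint8)); i=1+s[1:,4].argmax()
    print(k,s[i],ce[i]+[x0,y0],ray("top",ce[i][0]+x0,ce[i][1]+y0,z), "px/54mm",480*.054/1.1)
E
```

```text
disc [0.4448 0.3334 0.012 ] wood [0.4798 0.0347 0.032 ] post [0.57   0.0189 0.08  ] wing [ 0.5476 -0.0707  0.095 ] jar [0.3839 0.1973 0.072 ]
tape [ 0.419  -0.0961  0.02  ]
disc [  5   4  23  23 421] [201.1567696  249.99049881] [0.4448 0.3354 0.012 ] px/54mm 23.56363636363636
wood [  4   7  22  21 190] [328.93157895 237.35789474] [0.4766 0.0395 0.032 ] px/54mm 23.56363636363636
```

View pics/crop1.png

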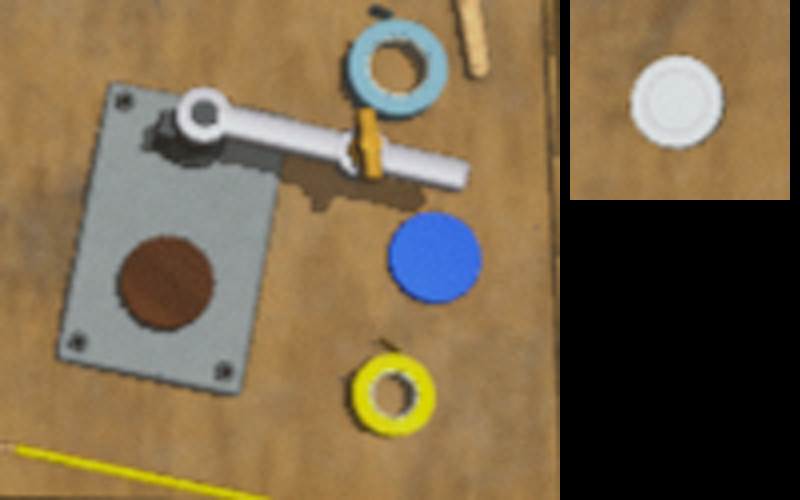

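Crop check: the small dark disc is centred on the anvil at about (331.4,235.1) px. The silver disc at (201.5,250) shows the fine ring. The post is at (340.4,192.9), and 0.0905 m from post to anvil agrees with the stated 90 mm. I'll set out on the first leg.

Emit:
move_arm --jaw '[0,0,0,0,0,0,0,0]' --dp '[[0.055,-0.0445,0],[0.055,-0.0445,0],[0.055,-0.0445,0],[0.055,-0.0445,0],[0.055,-0.0445,0],[0.055,-0.0445,0],[0.055,-0.0445,0],[0.055,-0.0445,0]]' --rotation '[[0,0,0],[0,0,0],[0,0,0],[0,0,0],[0,0,0],[0,0,0],[0,0,0],[0,0,0]]' --squeeze 40

```text
clock: 1.1
position: [0.4218, -0.2482, 0.2313]
tool_rot: [3.142, 0.0, 0.233]
force: [0.8, -0.5, -0.2]
grip_width: 0.0854
```

```bash
python3 - <<'E'
from h import *
s=st(); p=s["position"]
c=calibration("wrist");print(np.round(c["T"],3).tolist(),np.round(c["camera_matrix"],1).tolist())
im=cv2.imread("pics/top0.png")
f=lambda u,v,z:ray("top",290+u/4-.375,165+v/4-.375,z)
print("wood",f(167,282,.032),"post",f(203,113,.08),"end",f(466,175,.076),"wing",f(366,111,.099),f(372,175,.099))
E
```

```text
{'clock': 1.1, 'position': [0.422, -0.248, 0.231], 'tool_rot': [3.142, 0.0, 0.233], 'force': [0.756, -0.548, -0.192], 'grip_width': 0.085, 'qpos': [0.565, 0.312, -0.192, 1.941, 0.075, 0.895, -1.003]}
[[0.231, -0.919, -0.319, 0.504], [-0.973, -0.219, -0.075, -0.227], [-0.001, 0.328, -0.945, 0.374], [0.0, 0.0, 0.0, 1.0]] [[314.4, 0.0, 276.8], [0.0, 314.4, 209.4], [0.0, 0.0, 1.0]]
wood [0.4818 0.0339 0.032 ] post [0.5703 0.018  0.08  ] end [ 0.538  -0.1272  0.076 ] wing [ 0.5682 -0.0684  0.099 ] [ 0.5327 -0.0709  0.099 ]
```

Emit:
move_arm --jaw '[0,0,0,0,0,0]' --dp '[[0.023,-0.066,0],[0.023,-0.066,0],[0.023,-0.066,0],[0.023,-0.066,0],[0.023,-0.066,0],[0,0,0]]' --rotation '[[0,0,0],[0,0,0],[0,0,0],[0,0,0],[0,0,0],[0,0,0]]'

```text
clock: 1.85
position: [0.4496, 0.0321, 0.2313]
tool_rot: [-3.14, -0.0, 0.239]
force: [0.4, -1.3, 0.1]
grip_width: 0.0854
```

```bash
python3 - <<'E'
from h import *
import pickle
s=st(); c=calibration("wrist"); im=grab_frame("wrist"); pickle.dump(c,open("w1.pkl","wb"))
cv2.imwrite("pics/w1raw.png",im); cv2.imwrite("pics/w1.png",cv2.resize(im,(800,600),interpolation=cv2.INTER_CUBIC))
E
```

```text
{'clock': 1.85, 'position': [0.45, 0.032, 0.231], 'tool_rot': [-3.14, -0.0, 0.239], 'force': [0.41, -1.345, 0.126], 'grip_width': 0.085, 'qpos': [0.091, 0.261, -0.349, 2.024, 0.114, 0.875, -1.652]}
```

View pics/w1.png

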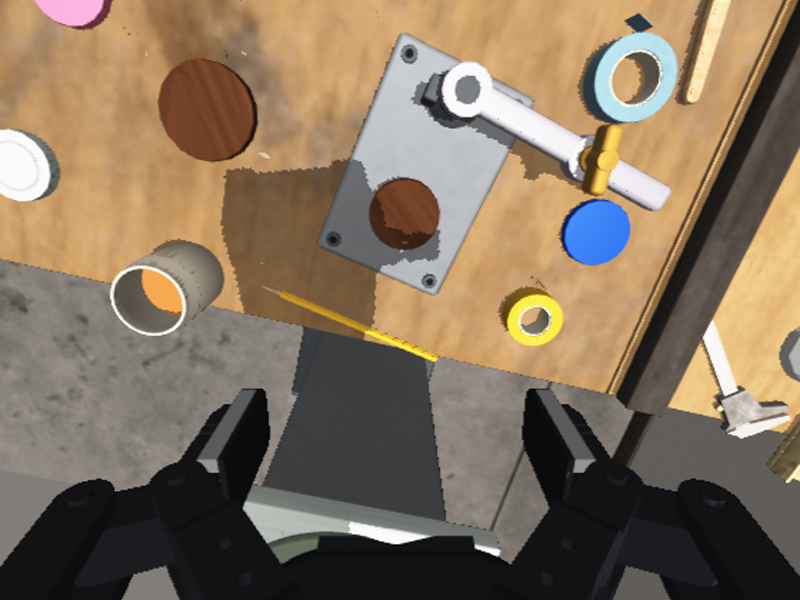

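The wrist view (800 px wide) shows the wood disc centre at (405,213), the post cap at (467,90), wing ends at (611,130) and (594,193), and the bar tip at (662,196). The plate corners are at (405,35), (535,100), (437,293) and (319,243).

```bash
python3 - <<'E'
from h import *
import pickle
c=pickle.load(open("w1.pkl","rb"))
f=lambda u,v,z:ray("wrist",(u+.5)*.7-.5,(v+.5)*.7-.5,z,c)
print("wood",f(405,213,.032),"post",f(467,90,.08),"wing",f(611,130,.099),f(594,193,.099),"end",f(662,196,.076))
for u,v in((405,35),(535,100),(437,293),(319,243)): print("corner",f(u,v,.014))
q=np.mean([f(u,v,.014) for u,v in((405,35),(535,100),(437,293),(319,243))],0);print("plate ctr",q)
print("blueroll",f(632,78,.02),"yroll",f(533,318,.02))
s=bot.observe();t=s["tool_rot"][2]
# plan: to above disc with yaw target
tgt=np.array([.4448,.335,.15]);d=tgt-s["position"]
print(d, [d[0]*np.cos(t)+d[1]*np.sin(t), d[0]*np.sin(t)-d[1]*np.cos(t), -d[2]])
E
```

```text
wood [0.4847 0.0357 0.032 ] post [0.5706 0.02   0.08  ] wing [ 0.5676 -0.064   0.099 ] [ 0.5322 -0.0679  0.099 ] end [ 0.541  -0.1216  0.076 ]
corner [0.603  0.0651 0.014 ]
corner [ 0.5849 -0.038   0.014 ]
corner [ 0.4236 -0.0079  0.014 ]
corner [0.4421 0.0968 0.014 ]
plate ctr [0.5134 0.029  0.014 ]
blueroll [ 0.6139 -0.0987  0.02  ] yroll [ 0.4232 -0.0917  0.02  ]
[-0.00463036  0.30523121 -0.08113109] [np.float64(0.06687448021934994), np.float64(-0.29785119857449693), np.float64(0.08113108812352429)]
```

Emit:
move_arm --jaw '[0,0,0,0,0,0,0,0,0,0]' --dp '[[0,0,0],[0,0,0],[0,0,0],[0,0,0],[0.05,-0.039,0.017],[0.05,-0.039,0.017],[0.05,-0.039,0.017],[0.05,-0.039,0.017],[0.05,-0.039,0.017],[0.05,-0.039,0.017]]' --rotation '[[0,0,-0.055],[0,0,-0.055],[0,0,-0.055],[0,0,-0.055],[0,0,0],[0,0,0],[0,0,0],[0,0,0],[0,0,0],[0,0,0]]'

```text
clock: 3.15
position: [0.4455, 0.3328, 0.149]
tool_rot: [3.141, 0.001, 0.922]
force: [1.3, -0.7, 0.4]
grip_width: 0.0854
```

```bash
python3 - <<'E'
from h import *
import pickle
s=st(); c=calibration("wrist"); im=grab_frame("wrist"); pickle.dump(c,open("w2.pkl","wb"))
g=im.astype(int); m=((g.min(2)>150)&(g.max(2)-g.min(2)<40)).astype(np.uint8)
n,l,st_,ce=cv2.connectedComponentsWithStats(m)
for i in range(1,n):
    if st_[i,4]>500: print(st_[i],ce[i],ray("wrist",*ce[i],.012,c))
cv2.imwrite("pics/w2.png",im)
print("expect disc px",proj("wrist",[.4448,.335,.012],c))
E
```

```text
{'clock': 3.15, 'position': [0.446, 0.333, 0.149], 'tool_rot': [3.141, 0.001, 0.922], 'force': [1.324, -0.673, 0.407], 'grip_width': 0.085, 'qpos': [-0.4, 0.554, -0.482, 1.841, 0.339, 0.828, -1.701]}
[ 456   10   47   89 1196] [478.97073579  53.90133779] [0.6469 0.3319 0.012 ]
[ 247  166   58   55 2362] [275.52836579 192.79254869] [0.4463 0.3382 0.012 ]
[ 458  305  102   49 1584] [519.04040404 327.92866162] [0.5647 0.0575 0.012 ]
expect disc px [276.3 196.3]
```

View pics/w2.png

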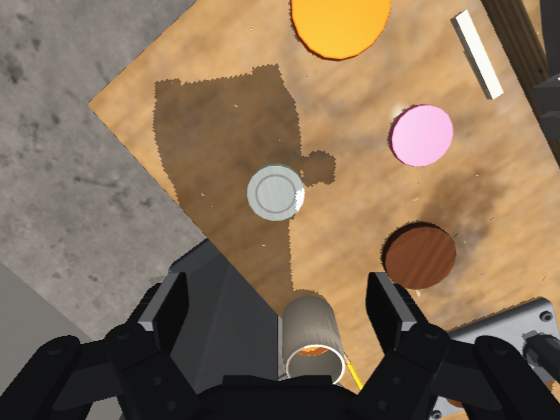

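The disc is the silver ringed one at (275.5,193) px in the wrist view, about (0.446,0.337). The two cameras agree within 3 mm. Descending and gripping.

Emit:
move_arm --jaw '[0,0,0,0,0,0,255,255,255,255]' --dp '[[0.0046,-0.0025,0.046],[0,0,0.046],[0,0,0.046],[0,0,0.04],[0,0,0.007],[0,0,0],[0,0,0],[0,0,0],[0,0,0],[0,0,0]]' --rotation '[[0,0,0],[0,0,0],[0,0,0],[0,0,0],[0,0,0],[0,0,0],[0,0,0],[0,0,0],[0,0,0],[0,0,0]]' --squeeze 30

```text
clock: 4.45
position: [0.4461, 0.337, 0.003]
tool_rot: [3.141, -0.001, 0.924]
force: [-2.7, -2.9, 13.8]
grip_width: 0.0511
```

Emit:
move_arm --jaw '[255,255,255,255]' --dp '[[0,0,0],[0,0,0],[0,0,0],[0,0,0]]' --rotation '[[0,0,0],[0,0,0],[0,0,0],[0,0,0]]'

```text
clock: 4.95
position: [0.4461, 0.337, 0.003]
tool_rot: [3.141, -0.001, 0.924]
force: [-2.3, -3.0, 14.3]
grip_width: 0.0513
```

```bash
python3 - <<'E'
from h import *
im=grab_frame("wrist"); sc=grab_frame("scene")
u,v=proj("scene",[.446,.337,.02]).astype(int)
a=cv2.resize(im[180:420,140:420],(466,400)); b=cv2.resize(sc[max(v-50,0):v+50,u-41:u+41],(328,400),interpolation=cv2.INTER_CUBIC)
cv2.imwrite("pics/g1.png",np.hstack([a,b]))
print(proj("wrist",[.446,.337,.012]))
E
```

```text
[279.7 284.7]
```

View pics/g1.png

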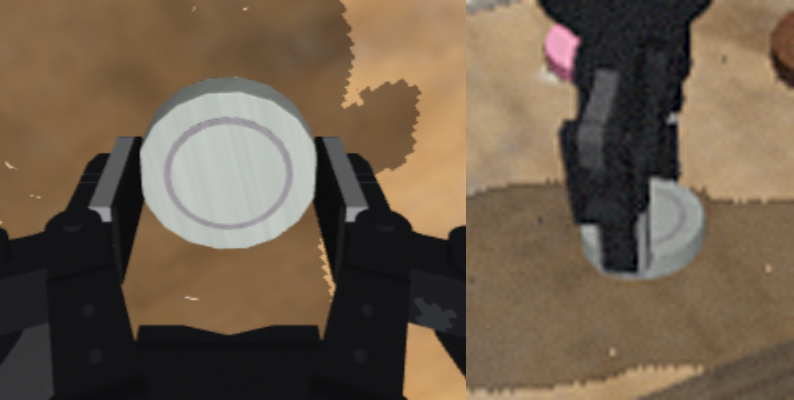

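The disc sits evenly between the pads, with its centre at about (277,282) px against (280,285) expected. The tips are pressing on the bench with 14 N. I'll regrip 5 mm higher so that they clear the wooden disc.

Emit:
move_arm --jaw '[40,40,40,40,255,255,255,255,255,255]' --dp '[[0,0,0],[0,0,0],[0,0,-0.0065],[0,0,0],[0,0,0],[0,0,0],[0,0,0],[0,0,0],[0,0,0],[0,0,0]]' --rotation '[[0,0,0],[0,0,0],[0,0,0],[0,0,0],[0,0,0],[0,0,0],[0,0,0],[0,0,0],[0,0,0],[0,0,0]]'

```text
clock: 6.3
position: [0.4456, 0.3367, 0.0073]
tool_rot: [3.141, -0.0, 0.924]
force: [-2.8, -2.6, 10.9]
grip_width: 0.0507
```

Emit:
move_arm --jaw '[255,255,255,255]' --dp '[[0,0,0],[0,0,0],[0,0,-0.05],[0,0,-0.05]]' --rotation '[[0,0,0],[0,0,0],[0,0,0],[0,0,0]]'

```text
clock: 6.8
position: [0.4451, 0.3366, 0.0875]
tool_rot: [-3.141, 0.001, 0.924]
force: [0.8, 0.6, -0.7]
grip_width: 0.0496
```

```bash
python3 - <<'E'
from h import *
s=st(); im=grab_frame("wrist")
cv2.imwrite("pics/g2.png",cv2.resize(im[180:420,140:420],(560,480)))
print("tcp proj, disc top +3mm above tcp:",proj("wrist",s["position"]+np.array([0,0,.005])))
print("wood/yroll",proj("wrist",[.483,.035,.032]))
E
```

```text
{'clock': 6.8, 'position': [0.445, 0.337, 0.088], 'tool_rot': [-3.141, 0.001, 0.924], 'force': [0.774, 0.631, -0.656], 'grip_width': 0.05, 'qpos': [-0.436, 0.645, -0.444, 1.874, 0.405, 0.714, -1.76]}
tcp proj, disc top +3mm above tcp: [278.8 278.9]
wood/yroll [506.4 449.9]
```

View pics/g2.png

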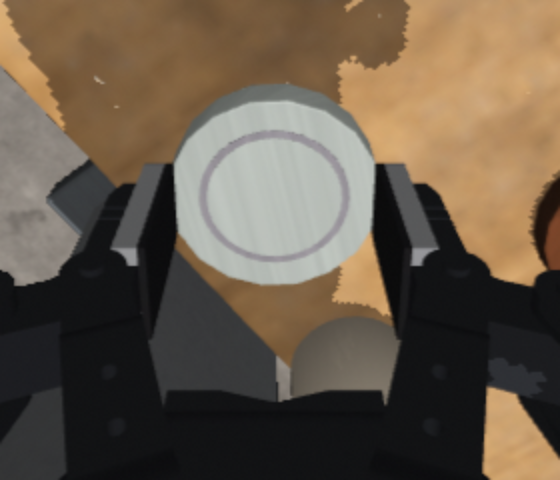

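```bash
python3 - <<'E'
from h import *
s=bot.observe();c=calibration("wrist");K=np.array(c["camera_matrix"]);T=np.array(c["T"])
im=cv2.imread("pics/g2.png")
g=cv2.cvtColor(im,cv2.COLOR_BGR2GRAY)
print("row scan",[int(x) for x in g[190,150:400:2]])
d=np.linalg.solve(K,[277.5,276,1])
for D in(.160,.165,.170,.175):
    p=T[:3,:3]@(d*D)+T[:3,3]; r=R.from_euler("xyz",s["tool_rot"]).as_matrix().T@(p-s["position"])
    print(D,"disc top centre in tool frame mm",(r*1e3).round(1))
E
```

```text
row scan [88, 88, 79, 47, 20, 14, 14, 13, 13, 13, 13, 13, 88, 157, 182, 187, 186, 184, 184, 186, 188, 187, 186, 184, 174, 159, 150, 148, 158, 178, 189, 193, 194, 194, 195, 194, 192, 190, 189, 189, 189, 190, 190, 189, 187, 187, 188, 189, 190, 191, 192, 192, 192, 192, 191, 190, 190, 190, 189, 188, 188, 189, 190, 189, 188, 189, 191, 190, 187, 186, 187, 187, 188, 188, 187, 185, 187, 189, 190, 189, 188, 188, 187, 187, 187, 187, 187, 186, 185, 186, 187, 189, 189, 188, 188, 179, 161, 150, 148, 160, 180, 190, 191, 190, 191, 192, 192, 191, 191, 193, 193, 167, 95, 27, 12, 11, 11, 11, 13, 15, 15, 40, 73, 86, 88]
0.16 disc top centre in tool frame mm [ 1.2 -1.1 -2.8]
0.165 disc top centre in tool frame mm [-1.5 -1.1  1.5]
0.17 disc top centre in tool frame mm [-4.1 -1.1  5.9]
0.175 disc top centre in tool frame mm [-6.7 -1.1 10.3]
```

```bash
python3 - <<'E'
from h import *
for f,sc,r in(("g1",466/280,173),("g2",2,192)):
    g=cv2.cvtColor(cv2.imread(f"pics/{f}.png"),cv2.COLOR_BGR2GRAY)[:, :466 if f=="g1" else None].astype(float)
    w=[]
    for k in range(-6,7,2):
        row=g[r+k]; mid=int(137*sc)
        lo=mid-int(60*sc)//1; a=row[mid-int(42*sc):mid-int(30*sc)]; b=row[mid+int(30*sc):mid+int(42*sc)]
        w.append(((mid+int(30*sc)+b.argmin())-(mid-int(42*sc)+a.argmin()))/sc)
    print(f,np.round(w,1))
E
```

```text
g1 [73.3 73.3 72.7 73.3 73.3 73.3 73.3]
g2 [71.  71.  71.  71.5 71.  71.  71. ]
```

The groove width ratio gives a disc top about 4.8 mm above the TCP. That matches the intended regrip, so there was no slip. Carrying it over the anvil.

Emit:
move_arm --jaw '[255,255,255,255,255,255,255,255,255,255]' --dp '[[0,0,-0.053],[-0.039,0.038,0],[-0.039,0.038,0],[-0.039,0.038,0],[-0.039,0.038,0],[-0.039,0.038,0],[-0.039,0.038,0],[-0.04,0.038,0],[0,0,0],[0,0,0]]' --rotation '[[0,0,0],[0,0,0],[0,0,0],[0,0,0],[0,0,0],[0,0,0],[0,0,0],[0,0,0],[0,0,0],[0,0,0]]'

```text
clock: 8.1
position: [0.4831, 0.0341, 0.1292]
tool_rot: [-3.141, -0.0, 0.924]
force: [-0.2, 0.4, -0.8]
grip_width: 0.0495
```

```bash
python3 - <<'E'
from h import *
s=st(); im=grab_frame("wrist")
cv2.imwrite("pics/p1.png",cv2.resize(im[100:420,80:480],(800,640))[:600])
for n,p in(("wood",[.4835,.0345,.032]),("disctop",s["position"]+np.array([0,0,.0048]))): print(n,(np.array(proj("wrist",p))-[80,100])*2)
p=s["position"];t=s["tool_rot"][2];d=np.array([.4826,.0333])-p[:2];print("d tool mm",(d@[np.cos(t),np.sin(t)])*1e3,(d@[np.sin(t),-np.cos(t)])*1e3)
E
```

```text
{'clock': 8.1, 'position': [0.483, 0.034, 0.129], 'tool_rot': [-3.141, -0.0, 0.924], 'force': [-0.154, 0.418, -0.828], 'grip_width': 0.05, 'qpos': [0.175, 0.487, -0.477, 2.037, 0.342, 0.694, -1.167]}
wood [398.2 224. ]
disctop [400.4 361.4]
d tool mm -0.9499140097475058 0.05875657280879265
```

View pics/p1.png

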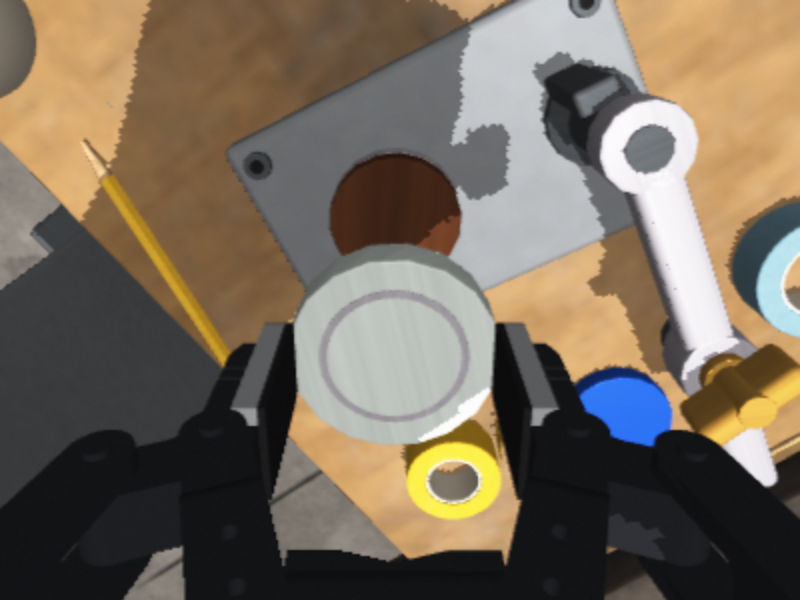

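The wood disc centre is at about (396,217) in the crop and the held disc's ring centre at (395,355). The relative offset is about 1–2 mm in tool x. I'll shift 1 mm and descend.

Emit:
move_arm --jaw '[255,255,255,255,255,255,255]' --dp '[[0.0012,0,0.03],[0,0,0.03],[0,0,0.03],[0,0,0.015],[0,0,0.005],[0,0,0.0025],[0,0,0]]' --rotation '[[0,0,0],[0,0,0],[0,0,0],[0,0,0],[0,0,0],[0,0,0],[0,0,0]]'

```text
clock: 9.02
position: [0.4841, 0.0344, 0.0398]
tool_rot: [3.141, -0.001, 0.924]
force: [0.9, 0.0, -0.4]
grip_width: 0.0495
```

Emit:
move_arm --jaw '[255,255,255]' --dp '[[0,0,0.0008],[0,0,0.0008],[0,0,0]]' --rotation '[[0,0,0],[0,0,0],[0,0,0]]'

```text
clock: 9.4
position: [0.4842, 0.0344, 0.0392]
tool_rot: [3.14, -0.001, 0.924]
force: [-5.2, 0.3, 23.9]
grip_width: 0.0497
```

Contact. I'll ease off slightly, then release.

Emit:
move_arm --jaw '[255,255,60,60,30,0,0,0,0]' --dp '[[0,0,-0.0006],[0,0,0],[0,0,0],[0,0,0],[0,0,0],[0,0,0],[0,0,0],[0,0,-0.04],[0,0,-0.06]]' --rotation '[[0,0,0],[0,0,0],[0,0,0],[0,0,0],[0,0,0],[0,0,0],[0,0,0],[0,0,0],[0,0,0]]'

```text
clock: 10.52
position: [0.4829, 0.0345, 0.1186]
tool_rot: [-3.139, 0.002, 0.924]
force: [0.2, -0.9, -0.7]
grip_width: 0.0852
```

```bash
python3 - <<'E'
from h import *
s=st(); im=grab_frame("wrist"); t=grab_frame("top")
cv2.imwrite("pics/p2raw.png",im)
u=proj("wrist",[.484,.035,.044]);print("pred disc",u)
x,y=(u-[90,90]).astype(int);x=max(x,0);y=max(y,0)
a=cv2.resize(im[y:y+180,x:x+180],(540,540),interpolation=cv2.INTER_CUBIC)
sc=grab_frame("scene");u2=proj("scene",[.484,.035,.04]).astype(int);print(x,y,u2)
b=cv2.resize(sc[u2[1]-65:u2[1]+65,u2[0]-30:u2[0]+30],(249,540),interpolation=cv2.INTER_CUBIC)
cv2.imwrite("pics/p2.png",np.hstack([a,b]))
E
```

```text
{'clock': 10.525, 'position': [0.483, 0.034, 0.119], 'tool_rot': [-3.139, 0.002, 0.924], 'force': [0.151, -0.854, -0.679], 'grip_width': 0.085, 'qpos': [0.171, 0.506, -0.474, 2.043, 0.36, 0.676, -1.184]}
pred disc [276.4 221.8]
186 131 [335 239]
```

View pics/p2.png

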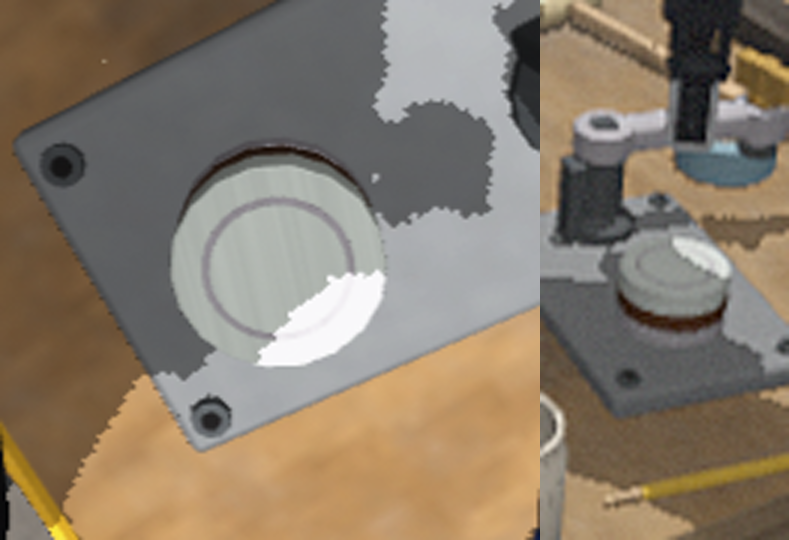

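The silver disc lies flat on the wood, with its centre at about (277,265) in the crop. The wood and anvil rims peek evenly above it, so the stack is aligned within about 1–2 mm. Next I'll raise, shut the jaws, and turn to get behind the bar.

Emit:
move_arm --jaw '[0,255,255,255,255,255,255,255,255,255]' --dp '[[0,0,-0.04],[0,0,0],[0,0,0],[0,0,0],[0,0,0],[0,0,0],[0,0,0],[0,0,0],[0,0,0],[0,0,0]]' --rotation '[[0,0,-0.058],[0,0,-0.058],[0,0,-0.058],[0,0,-0.058],[0,0,-0.058],[0,0,-0.058],[0,0,-0.058],[0,0,-0.058],[0,0,-0.058],[0,0,-0.058]]'

```text
clock: 11.92
position: [0.4834, 0.0343, 0.1496]
tool_rot: [-3.141, -0.001, 2.752]
force: [-0.5, 0.4, -0.7]
grip_width: -0.0002
```

Emit:
move_arm --jaw '[255,255,255,255,255,255]' --dp '[[0,0,0],[-0.038,-0.04,0],[-0.038,-0.04,0],[-0.038,-0.04,0],[-0.038,-0.04,0],[0,0,0]]' --rotation '[[0,0,-0.058],[0,0,0],[0,0,0],[0,0,0],[0,0,0],[0,0,0]]'

```text
clock: 12.68
position: [0.5759, -0.1194, 0.1488]
tool_rot: [3.141, -0.001, 2.924]
force: [-0.4, -0.0, 0.3]
grip_width: -0.0001
```

```bash
python3 - <<'E'
from h import *
s=st(); im=grab_frame("wrist"); cv2.imwrite("pics/b1.png",im)
p=np.array(s["position"]);piv=np.array([.5705,.019]);a=np.array([-.212,-.977])
print("R along bar",(p[:2]-piv)@a,"offset",(p[:2]-piv)@np.array([.977,-.212]))
for n,q in(("tip below at .064",[*p[:2],.064]),("piv",[*piv,.08]),("end150",[*(piv+.15*a),.076])): print(n,proj("wrist",q))
E
```

```text
{'clock': 12.675, 'position': [0.576, -0.119, 0.149], 'tool_rot': [3.141, -0.001, 2.924], 'force': [-0.352, -0.038, 0.308], 'grip_width': -0.0, 'qpos': [0.725, 0.736, -0.945, 1.741, 0.685, 1.033, 0.883]}
R along bar 0.13403812211899324 offset 0.03461075326961335
tip below at .064 [272.1 218.8]
piv [465.1 180. ]
end150 [249.  178.9]
```

View pics/b1.png

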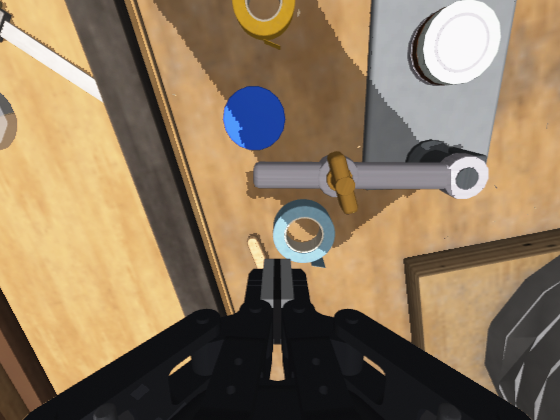

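The wrist view shows the bar from its end (252,175) to the post (467,178), with the wing at (342,183). My tip will land at about (272,219), behind the bar and clear of the wing. Going down, then starting the arc.

Emit:
move_arm --jaw '[255,255,255,255,255,255,255,255,255]' --dp '[[0,0,0.05],[0,0,0.056],[0,0,0],[0.018,0,0],[0.027,-0.0019,0],[0.027,-0.0019,0],[0.027,-0.0019,0],[0.027,-0.0019,0],[0,0,0]]' --rotation '[[0,0,0],[0,0,0],[0,0,0],[0,0,0],[0,0,0.051],[0,0,0.051],[0,0,0.051],[0,0,0.051],[0,0,0]]'

```text
clock: 13.85
position: [0.4825, -0.0805, 0.0675]
tool_rot: [3.141, 0.002, 2.29]
force: [0.6, -0.8, 1.0]
grip_width: 0.0001
```

```bash
python3 - <<'E'
from h import *
s=st();p=np.array(s["position"]);piv=np.array([.5705,.019]);y=s["tool_rot"][2];R2=np.array([[np.cos(y),np.sin(y)],[np.sin(y),-np.cos(y)]])
print("pivot in tool",R2@(piv-p[:2]))
E
```

```text
{'clock': 13.85, 'position': [0.482, -0.08, 0.067], 'tool_rot': [3.141, 0.002, 2.29], 'force': [0.621, -0.827, 0.968], 'grip_width': 0.0, 'qpos': [0.589, 0.671, -0.735, 2.051, 0.716, 0.69, 0.101]}
pivot in tool [0.01688762 0.13177336]
```

Emit:
move_arm --jaw '[255,255,255,255,255,255]' --dp '[[0.0265,-0.0015,0],[0.0265,-0.0015,0],[0.0265,-0.0015,0],[0.0265,-0.0015,0],[0.0265,-0.0015,0],[0,0,0]]' --rotation '[[0,0,0.051],[0,0,0.051],[0,0,0.051],[0,0,0.051],[0,0,0.051],[0,0,0]]'

```text
clock: 14.6
position: [0.4381, 0.013, 0.0665]
tool_rot: [3.14, -0.0, 1.492]
force: [-0.1, -0.2, 0.9]
grip_width: 0.0001
```

Emit:
move_arm --jaw '[255,255,255]' --dp '[[0.005,0,0],[0.005,0,0],[0,0,0]]' --rotation '[[0,0,0.01],[0,0,0.01],[0,0,0]]'

```text
clock: 14.98
position: [0.4381, 0.0194, 0.0657]
tool_rot: [-3.142, -0.0, 1.424]
force: [-0.1, -1.4, 0.4]
grip_width: -0.0
```

Emit:
move_arm --jaw '[255,255,255]' --dp '[[0.0035,0,0],[0.0025,0,0],[0,0,0]]' --rotation '[[0,0,0.009],[0,0,0],[0,0,0]]'

```text
clock: 15.35
position: [0.4383, 0.0225, 0.0656]
tool_rot: [-3.141, 0.003, 1.394]
force: [-0.3, -12.6, 2.4]
grip_width: -0.0001
```

```bash
python3 - <<'E'
from h import *
s=st(); t=grab_frame("top"); w=grab_frame("wrist")
a=cv2.resize(t[170:270,290:430],(560,400),interpolation=cv2.INTER_CUBIC)
cv2.imwrite("pics/s1.png",np.vstack([a,cv2.resize(w[:250],(560,250))])[:600])
print(proj("top",[.483,.035,.095]),proj("wrist",[.4835,.0345,.095]),proj("wrist",[.5705,.019,.08]))
E
```

```text
{'clock': 15.35, 'position': [0.438, 0.022, 0.066], 'tool_rot': [-3.141, 0.003, 1.394], 'force': [-0.348, -12.584, 2.414], 'grip_width': -0.0, 'qpos': [0.205, 0.563, -0.505, 2.182, 0.548, 0.523, -0.896]}
[333.5 230.6] [382.3 271.9] [566.2 255. ]
```

View pics/s1.png

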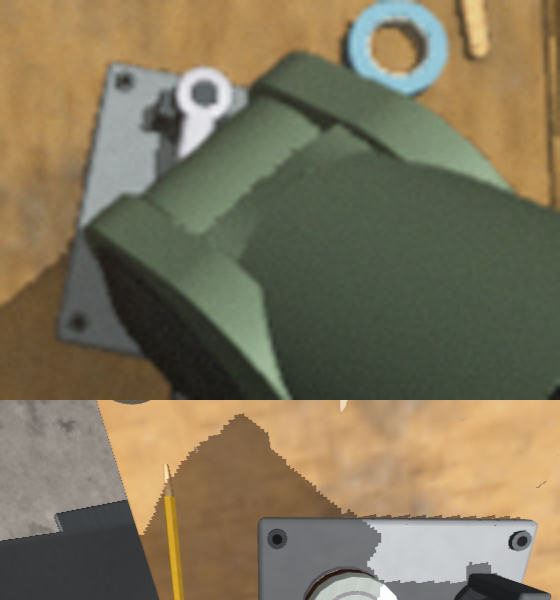

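The 12.6 N reaction shows that the arm is against its stop, and the stack corner is still in place in the wrist view. I've viewed 11 pictures, so I'll find the wing by colour code. Backing off and going above the screw.

Emit:
move_arm --jaw '[255,255,255,255,0,0,0,0,0]' --dp '[[-0.0125,0,0],[0,0,-0.065],[0,0,-0.065],[0.037,0.051,0],[0,0,0],[0,0,0],[0,0,0],[0,0,0],[0,0,0]]' --rotation '[[0,0,0],[0,0,0],[0,0,0],[0,0,0],[0,0,-0.0455],[0,0,-0.0455],[0,0,0],[0,0,0],[0,0,0]]'

```text
clock: 16.58
position: [0.4823, 0.0363, 0.1698]
tool_rot: [3.141, 0.0, 1.679]
force: [-0.1, -0.1, 1.0]
grip_width: 0.0852
```

```bash
cat > wing.py <<'E'
from h import *
def wing():
    s=st(); c=calibration("wrist"); im=grab_frame("wrist")
    e=np.array(proj("wrist",[.4835,.0345,.097],c)).astype(int)
    hsv=cv2.cvtColor(im,cv2.COLOR_BGR2HSV)
    m=cv2.inRange(hsv,(12,150,90),(28,255,255)); m[:max(e[1]-60,0)]=0; m[e[1]+60:]=0; m[:,:max(e[0]-60,0)]=0; m[:,e[0]+60:]=0
    n,l,S,ce=cv2.connectedComponentsWithStats(m)
    for i in range(1,n):
        if S[i,4]<80: continue
        pts=np.argwhere(l==i)[:,::-1]
        W=np.array([ray("wrist",u,v,.095,c)[:2] for u,v in pts])
        (cx,cy),(w,h),a=cv2.minAreaRect((W*1e3).astype(np.float32)); q,_,vt=np.linalg.svd(W-W.mean(0),full_matrices=False)
        print("area",S[i],"mean",W.mean(0).round(4),"rect c",round(cx,1),round(cy,1),"size",round(w,1),round(h,1),"yaw",np.arctan2(vt[0][1],vt[0][0])%np.pi)
    return s,c,im
E
python3 - <<'E'
from wing import *
s,c,im=wing(); cv2.imwrite("pics/t1.png",im)
E
```

```text
{'clock': 16.575, 'position': [0.482, 0.036, 0.17], 'tool_rot': [3.141, 0.0, 1.679], 'force': [-0.053, -0.138, 1.025], 'grip_width': 0.085, 'qpos': [0.359, 0.466, -0.722, 1.998, 0.415, 0.827, -0.489]}
area [268 199  21  51 712] mean [0.483  0.0364] rect c 483.0 35.3 size 14.8 40.1 yaw 1.6928714464221928
area [218 275  13  11  92] mean [ 0.4445 -0.0178] rect c 445.5 -16.7 size 9.6 9.1 yaw 2.546261165192658
```

The wing is centred at (0.483,0.0355) with yaw 1.69, and its apparent size of 40 x 15 mm fits. The tool is aligned. Descending and gripping.

Emit:
move_arm --jaw '[0,0,0,0,255,255,255,255,255,255]' --dp '[[-0.001,0.0008,0.05],[0,0,0.045],[0,0,0.0147],[0,0,0],[0,0,0],[0,0,0],[0,0,0],[0,0,0],[0,0,0],[0,0,0]]' --rotation '[[0,0,0],[0,0,0],[0,0,0],[0,0,0],[0,0,0],[0,0,0],[0,0,0],[0,0,0],[0,0,0],[0,0,0]]' --squeeze 40

```text
clock: 17.88
position: [0.4835, 0.0356, 0.0822]
tool_rot: [3.141, 0.0, 1.681]
force: [1.8, -0.8, 6.0]
grip_width: 0.0086
```

Emit:
move_arm --jaw '[255,255]' --dp '[[0,0,0],[0,0,0]]' --rotation '[[0,0,0],[0,0,0]]'

```text
clock: 18.12
position: [0.4835, 0.0356, 0.0823]
tool_rot: [3.141, 0.0, 1.681]
force: [0.9, -0.9, 5.9]
grip_width: 0.009
```

```bash
python3 - <<'E'
from h import *
s=st(); print(np.round(s["moment"],3))
E
```

```text
{'clock': 18.125, 'position': [0.483, 0.036, 0.082], 'tool_rot': [3.141, 0.0, 1.681], 'force': [0.863, -0.858, 5.924], 'grip_width': 0.009, 'qpos': [0.268, 0.602, -0.616, 2.059, 0.571, 0.651, -0.621]}
[-0.207 -0.21   0.045]
```

Emit:
move_arm --jaw '[255,255,255,255,255,255,255,255,255]' --dp '[[0,0,0],[0,0,0],[0,0,0],[0,0,0],[0,0,0],[0,0,0],[0,0,0],[0,0,0],[0,0,0]]' --rotation '[[0,0,0.044],[0,0,0.044],[0,0,0.044],[0,0,0.044],[0,0,0.044],[0,0,0.044],[0,0,0.044],[0,0,0.044],[0,0,0]]'

```text
clock: 19.25
position: [0.4847, 0.0351, 0.0824]
tool_rot: [3.14, -0.002, 0.572]
force: [10.4, -6.1, -2.6]
grip_width: 0.0087
```

```bash
python3 - <<'E'
from h import *
s=st(); print(np.round(s["moment"],3))
E
```

```text
{'clock': 19.25, 'position': [0.485, 0.035, 0.082], 'tool_rot': [3.14, -0.002, 0.572], 'force': [10.419, -6.054, -2.577], 'grip_width': 0.009, 'qpos': [0.055, 0.552, -0.327, 2.068, 0.322, 0.565, -1.499]}
[-1.325 -2.21  -0.054]
```

Emit:
move_arm --jaw '[255,255,255,255,255]' --dp '[[0.0006,0.0013,0],[0,0,0],[0,0,0],[0,0,0],[0,0,0]]' --rotation '[[0,0,0.02],[0,0,0.02],[0,0,0.02],[0,0,0.02],[0,0,0]]'

```text
clock: 19.88
position: [0.4849, 0.0347, 0.0823]
tool_rot: [3.141, -0.002, 0.322]
force: [5.4, -3.5, 2.1]
grip_width: 0.009
```

```bash
python3 - <<'E'
from h import *
s=st(); print(np.round(s["moment"],3))
E
```

```text
{'clock': 19.875, 'position': [0.485, 0.035, 0.082], 'tool_rot': [3.141, -0.002, 0.322], 'force': [5.436, -3.483, 2.063], 'grip_width': 0.009, 'qpos': [0.006, 0.547, -0.261, 2.07, 0.26, 0.554, -1.689]}
[-0.826 -1.048 -0.062]
```

Emit:
move_arm --jaw '[255,255,255,255,255]' --dp '[[0.0008,0.0008,0],[0,0,0],[0,0,0],[0,0,0],[0,0,0]]' --rotation '[[0,0,0.02],[0,0,0.02],[0,0,0.02],[0,0,0.02],[0,0,0]]'

```text
clock: 20.5
position: [0.4851, 0.0343, 0.0823]
tool_rot: [3.141, -0.001, 0.071]
force: [0.7, -4.2, 7.2]
grip_width: 0.0089
```

```bash
python3 - <<'E'
from h import *
s=st(); print(np.round(s["moment"],3))
E
```

```text
{'clock': 20.5, 'position': [0.485, 0.034, 0.082], 'tool_rot': [3.141, -0.001, 0.071], 'force': [0.7, -4.189, 7.225], 'grip_width': 0.009, 'qpos': [-0.045, 0.543, -0.194, 2.071, 0.195, 0.544, -1.878]}
[-0.703 -0.037 -0.048]
```

Emit:
move_arm --jaw '[255,255,255,255,255]' --dp '[[0,0.0006,0],[0,0,0],[0,0,0],[0,0,0],[0,0,0]]' --rotation '[[0,0,0.02],[0,0,0.02],[0,0,0.02],[0,0,0.02],[0,0,0]]'

```text
clock: 21.12
position: [0.4852, 0.0341, 0.0824]
tool_rot: [3.141, -0.001, -0.178]
force: [0.1, -3.0, 9.7]
grip_width: 0.0087
```

```bash
python3 - <<'E'
from h import *
s=st(); print(np.round(s["moment"],3))
E
```

```text
{'clock': 21.125, 'position': [0.485, 0.034, 0.082], 'tool_rot': [3.141, -0.001, -0.178], 'force': [0.15, -2.965, 9.655], 'grip_width': 0.009, 'qpos': [-0.096, 0.54, -0.127, 2.074, 0.129, 0.534, -2.064]}
[-0.642  0.115  1.653]
```

The moment jumped to +1.65 N m at yaw −0.178, so the screw is at its hard stop. I'll hold briefly, then unload in small steps to find the seat angle.

Emit:
move_arm --jaw '[255,255,255]' --dp '[[0,0,0],[0,0,0],[0,0,0]]' --rotation '[[0,0,0.006],[0,0,0],[0,0,0]]'

```text
clock: 21.5
position: [0.4852, 0.0341, 0.0824]
tool_rot: [3.141, -0.001, -0.195]
force: [-2.1, -3.2, 10.8]
grip_width: 0.009
```

```bash
python3 - <<'E'
from h import *
s=st(); print(np.round(s["moment"],3))
E
```

```text
{'clock': 21.5, 'position': [0.485, 0.034, 0.082], 'tool_rot': [3.141, -0.001, -0.195], 'force': [-2.113, -3.168, 10.846], 'grip_width': 0.009, 'qpos': [-0.099, 0.54, -0.122, 2.074, 0.124, 0.534, -2.077]}
[-0.659  0.175  1.806]
```

Emit:
move_arm --jaw '[255,255]' --dp '[[0,0,0],[0,0,0]]' --rotation '[[0,0,-0.02],[0,0,0]]'

```text
clock: 21.75
position: [0.4852, 0.0341, 0.0823]
tool_rot: [3.142, -0.001, -0.132]
force: [-0.1, -1.8, 8.9]
grip_width: 0.0087
```

```bash
python3 - <<'E'
from h import *
s=st(); print(np.round(s["moment"],3))
E
```

```text
{'clock': 21.75, 'position': [0.485, 0.034, 0.082], 'tool_rot': [3.142, -0.001, -0.132], 'force': [-0.055, -1.776, 8.924], 'grip_width': 0.009, 'qpos': [-0.086, 0.541, -0.139, 2.073, 0.141, 0.536, -2.03]}
[-0.385  0.135  1.208]
```

The elastic slope is about 9.5 N m/rad, so the seat (zero torque) is at yaw ≈ −0.005. The quarter-turn target is therefore yaw ≈ 1.57, about 1.70 rad back from the current command. I'll undo the small centring shifts on the way.

Emit:
move_arm --jaw '[255,255,255,255,255,255,255,255,255,255]' --dp '[[0,0,0],[0,-0.0006,0],[0,0,0],[-0.0008,-0.0008,0],[0,0,0],[-0.0006,-0.0013,0],[0,0,0],[0,0,0],[0,0,0],[0,0,0]]' --rotation '[[0,0,-0.045],[0,0,-0.045],[0,0,-0.045],[0,0,-0.045],[0,0,-0.045],[0,0,-0.045],[0,0,-0.045],[0,0,-0.045],[0,0,-0.045],[0,0,-0.045]]'

```text
clock: 23.0
position: [0.484, 0.0356, 0.0823]
tool_rot: [3.14, -0.001, 1.283]
force: [3.1, -0.7, 1.2]
grip_width: 0.0092
```

Emit:
move_arm --jaw '[255,255,255,255,255]' --dp '[[0,0,0],[0,0,0],[0,0,0],[0,0,0],[0,0,0]]' --rotation '[[0,0,-0.045],[0,0,-0.045],[0,0,0],[0,0,0],[0,0,0]]'

```text
clock: 23.62
position: [0.4836, 0.0356, 0.0823]
tool_rot: [3.141, 0.0, 1.562]
force: [2.6, -1.9, 5.8]
grip_width: 0.009
```

```bash
python3 - <<'E'
from wing import *
print(np.round(bot.observe()["moment"],3))
s,c,im=wing()
sc=grab_frame("scene");u2=proj("scene",[.484,.035,.06]).astype(int)
b=cv2.resize(sc[u2[1]-60:u2[1]+60,u2[0]-60:u2[0]+60],(360,360),interpolation=cv2.INTER_CUBIC)
a=cv2.resize(im[120:420,130:430],(440,440))
o=np.zeros((440,800,3),np.uint8);o[:,:440]=a;o[:360,440:]=b
cv2.imwrite("pics/f1.png",o)
print("disc top px crop",(proj("wrist",[.484,.035,.044],c)-[130,120])*440/300, "bar end", (proj("wrist",[.5705-.982*.15,.019+.187*.15,.076],c)-[130,120])*440/300)
E
```

```text
[-0.337 -0.403  0.04 ]
{'clock': 23.625, 'position': [0.484, 0.036, 0.082], 'tool_rot': [3.141, 0.0, 1.562], 'force': [2.632, -1.904, 5.753], 'grip_width': 0.009, 'qpos': [0.25, 0.596, -0.59, 2.06, 0.55, 0.642, -0.721]}
area [ 267  243   21   85 1544] mean [0.4832 0.0376] rect c 483.0 37.3 size 46.6 9.5 yaw 1.551308789831996
disc top px crop [217.36       183.62666667] bar end [ 48.4        193.30666667]
```

View pics/f1.png

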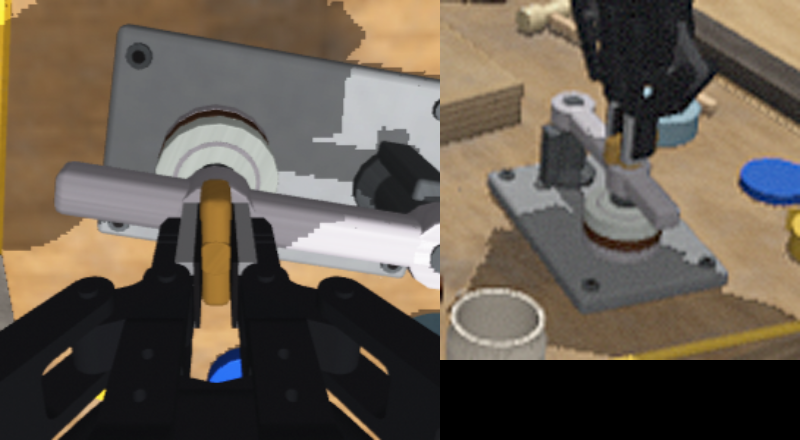

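The final view shows the wing held between the pads at (215,240), the bar parallel to the plate's long axis with its free end at (75,190), and the stack centred under the screw. The wing measures yaw 1.55, so it is a quarter turn off the seat. Handing in.

```bash
python3 -c "
from h import *
st(); print(workorder.job_done())"
```

```text
{'clock': 23.725, 'position': [0.484, 0.036, 0.082], 'tool_rot': [3.141, 0.0, 1.562], 'force': [2.254, -1.663, 4.794], 'grip_width': 0.009, 'qpos': [0.25, 0.596, -0.59, 2.06, 0.55, 0.642, -0.721]}
the job is handed in; nothing more can be done
None
```

I laid the pressure disc on the wooden disc and released it. I then swung the arm clockwise until it met its stop and turned the thumbscrew clockwise to its hard stop. I backed the screw off a quarter turn and handed in at 23.7 s, still gripping it; the hand-in gives no verdict.

**Last checks**
- **Stack:** it looked flat and centred to within 1–2 mm after I released the disc. It still looked in place in the final picture.
- **Arm:** the stop pushed back with 12.6 N, and in the last view the bar lies parallel to the plate's long axis.
- **Screw:** the torque rose to 1.8 N m at the seat, which I placed at tool yaw ≈ −0.005 by extrapolating the torque to zero. The tool ended at yaw 1.562, and the camera put the wing at 1.55. That makes the back-off about 1.56 rad.
- **Grip:** the jaws read 9 mm on the 10 mm wing, with the squeeze set at 40 N.
- **Bystanders:** I touched none of them knowingly, but I did not measure their positions again at the end.

**Readings that disagreed**
- The jaws read about 50 mm on the 54 mm disc.
- The top and wrist cameras differed by about 3 mm.
- The first grip on the disc was too low, so I regripped 5 mm higher before lifting.

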